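# Zero a coating probe and hold it on the ringed spot

## Task

Lift the coating-thickness probe out of its holder and zero it: hold it upright with its sprung foot on the middle of the bare steel disc, foot pressed about half way into the nose, for at least a second. Then press the foot on the spot in the centre of the ring mark on the tilted round test plate (not the square or the cross), with the probe square to the plate and the foot again about half way in, and finish while still holding it there. Press only lightly, do not shift the plate or its stage, and leave the other things on the bench where they are.

Things in the scene. Friction and masses are not known exactly. Their poses are not given: they have to be found in the camera images.
- probe: coating-thickness probe, 115 mm long, about 0.13 kg, at first upright in its holder. Origin: centre of the foot's underside when the foot is fully out; +z along the barrel, away from it. Upward: steel foot 10 mm wide; steel nose 20 mm wide, z 14-45 mm; black collar 32 mm, 45-52; square grey grip 24x24 mm, faces square to x and y, 52-110; black cap to 115 (solid). Take it by the grip
- plunger (a joint): how far the sprung foot is pushed into the nose (m): 0 fully out, 0.010 fully in. Its spring pushes with 1 N when out, plus 0.5 N per mm, so about 3.5 N half way
- tip (a point): centre of the underside of the probe's foot (moves with the foot); z along the barrel, away from the foot
- holder: fixed white block 64x64 mm, 56 mm high, on a thin 80x80 mm foot, with an upright through hole 26 mm wide. The probe's nose hangs in it, collar on the block's top, foot 11 mm above the bench: lift the probe at least 50 mm straight up to clear it. Origin: centre of the underside
- zero_top (a point): centre of the flat top face of the fixed bare steel zero disc, a round block 68 mm across at the foot and 56 mm at the top, 20 mm high; z up. The disc and the holder may stand on either side of the stage
- zero_disc: the fixed bare steel zero disc; origin: centre of its underside on the bench, 20 mm below zero_top. (Not listed: a tall fixed label printer, about 0.4 m high, stands at the far left of the bench, round x 0.56, y 0.71; draw back from it toward the middle before reaching forward)
- stage: fixed grey tilting stage between holder and zero disc: base 120x150x10 mm (x by y), cheeks at y = +-68 mm, 80 mm high, knobs out to y = +-81 mm and 86 mm high; between them, on a stiff pivot along y 75 mm up, a plate that carries the test plate, tilted 14 to 29 degrees to the stage's -x side (about toward the robot); stays put under a light push. Origin: centre of the underside
- specimen: white round test plate on the stage, 114 mm across, 10 mm thick, turned at random. Origin: centre of its underside; +z: outward normal of its face, which is at z = 10 mm. On the face, 34 mm from its centre and 120 degrees apart, thin dark outlines: a ring 20 mm across, a square of 18 mm, a cross of 20 mm; in the centre a screw head 12 mm across, 2 mm high
- ring_mark (a point): centre of the ring mark on the test plate's face; z is the outward normal of the face
- bench_timer: bystander: bench timer, white, 62x66x20 mm. Origin: centre of its underside
- tape_roll: bystander: roll of tape lying flat, 69 mm across, 19 mm high. Origin: centre of its underside
- marker_black: bystander: black marker pen, 133 mm long. Origin: centre of its underside
- adaptor_white: bystander: white mains adaptor, 45x75x22 mm. Origin: centre of its underside
Mind the look-alikes: they are no part of the job. Leave any red or yellow look-alike of the zero_disc alone.

How it is judged:
By the outcome, as a careful person would: the job done as asked, in the order asked, and still so for the second after the job is handed in, while the arm keeps its last pose, push and grip.
It also fails if it takes over 69 s, if anything falls off the work surface, if the arm or the gripper's body presses on something with over 40 N, if the wrist force passes 120 N, or if a joint passes its speed limit or range.

## Robot

A 6-joint arm with a two-finger parallel gripper is mounted at the origin on a cart in front of the work surface, level with it; the furniture and walls round the work are solid. World frame = base frame: x ahead of the robot, y to its left, z up, the work surface at z = 0. Lengths are in mm, angles in rad, forces in N, time in s.
With the tool pointing down it reaches from about 350 to 975 mm from the base axis. Payload 7.1 kg.
Tool frame: the origin (TCP) lies at the centre of the arm's flange, where the gripper is bolted on; the fingertips stand 182 mm ahead of it and the grasp point (between the pads) lies 163 mm ahead of it; z points along the fingers, y is the line along which they close (so a half turn about z gives the same grasp; the last joint's range is limited). The gripper opens to 88 mm and grips with 3 to 60 N. Pads are 20 mm wide; open, the fingers measure 115 mm over their backs; the gripper's body (75 mm by 178 mm) begins 61 mm behind the grasp point.
Start: joints at [-1.18, 0.423, 1.63, -0, 1.089, -0.019], TCP at [249.032, -573.227, 404.675] pointing down, gripper open.
Joint ranges: [-3, 3], [-0.9, 2.11], [0.09, 2.58], [-1.31, 4.45], [0.11, 2.69], [-2.54, 2.54]. Speed limits (rad/s): [2.39, 2.39, 3.01, 3.14, 3.14, 3.14].

## Interface

Orientations are given as a rotation vector (axis times angle).
In Python, from workcell import readout, get_image, ctrl gives the robot as it stands.
- The arm moves only by the tool step_arm, never from a script. Its argument "targets" is a list that holds one entry, the list of rows, each a list of 7 numbers: the shift along the world's x, y, z as a fraction of full scale, then the turn, a rotation vector about the world's x, y, z as a fraction of full scale, then the opening, from 0 (shut) to 1 (fully open). In form: [[[dx, dy, dz, wx, wy, wz, claw], ...]]. A call has exactly 5 rows; each row shifts and turns the commanded pose from where the row before left it; what a row does not reach is not made up. Full scale, the value 1, is 0.05 m for a shift and 4 degrees for a turn. A row lasts 1/8 s, in which the tool goes at most 62.5 mm and 10.7 degrees, less where a joint would pass 70% of its speed; a pose out of reach is approached as far as the arm can. A call with a number of a shift or a turn outside -1 to 1 is refused whole. A call with a gripper value outside its range is refused whole. The fingers move at their own pace and stop on an object; the grip force is fixed at half the most. Time passes only in rows, so rows that do not move let the fingers close, or fill a call up. It gives the time, the measured TCP pose, the force, the opening and the grip force at its end, in the units of the state.
- readout.get_obs(): the state, without advancing time (a new reading comes with each control period).
- get_image(name): name is "side" or "top"; returns a dict with "pixels" (420x560x3 uint8, red, green, blue), "intrinsics" (3x3 intrinsics, pixels), "k1" (the pictures are not rectified: a ray, as slopes to the right and down, at radius r is drawn at 1 + k1 r^2 times it, then the intrinsics apply), "extrinsics" (4x4, takes a point from world to camera coordinates). Camera axes: x right, y down, z forward; pixel columns grow to the right and rows downward; lengths in mm; the calibration is good to about 2 mm. A picture is of the moment at which its call begins. There is no depth.
- ctrl.close_job(): hands the job in; it is judged then, once.
The state is a dict: "t": time; "qpos": joint angles; "qvel": joint speeds; "joint_torque": joint torques, N m; "ee_pos": TCP position; "orientation": TCP orientation; "ft_force": force on the tool from outside, world axes, zero at the start; "moment": the same for the moment, N m; "width": finger opening in mm; "grasp_force": force on a finger pad.
Only numpy, scipy, OpenCV 4.12 (cv2) and the standard library are available. Lean on these libraries where they do the work, as an engineer would, in place of code of your own. Each camera call takes 0.05 s, during which the arm holds its last target. There are 200 camera calls.

## Working session

There is one attempt and no reset: what is moved stays moved. The work goes in short steps, Python scripts to look and compute and a tool call to move; the robot and the scene stay as the last step left them, time stands still between calls to the robot, and variables do not carry over. Pictures are saved under pics/ and viewed, at most 10 in all, crops included, and the job is handed in when it is done.

Besides the shell and the picture viewer there is one more tool, called after "Call:" in YAML: its name, and indented under it one key for each argument. step_arm: Moves the arm, as the interface text tells. Shift numbers are shares of 0.05 m and turn numbers shares of 4 degrees, none past 1 either way. Its arguments: {"type":"object","properties":{"targets":{"type":"array"}},"required":["targets"]}

```bash
mkdir -p pics; ls; cat > h.py <<'E'
import numpy as np, cv2
from scipy.spatial.transform import Rotation as R
from workcell import readout, get_image, ctrl
def snap(n,f):
    d=get_image(n); cv2.imwrite(f'pics/{f}.png',cv2.cvtColor(d['pixels'],cv2.COLOR_RGB2BGR))
    np.savez(f'pics/{f}.npz',**{k:np.array(d[k]) for k in d}); return d
def load(f): return dict(np.load(f'pics/{f}.npz'))
def ray(d,uv):
    K=d['intrinsics'];k=float(d['k1']);E=d['extrinsics']
    p=np.array([(uv[0]-K[0,2])/K[0,0],(uv[1]-K[1,2])/K[1,1]]);s=p.copy()
    for _ in range(30): s=p/(1+k*(s@s))
    Rm=E[:3,:3]; c=-Rm.T@E[:3,3]; v=Rm.T@np.array([s[0],s[1],1]); return c,v/np.linalg.norm(v)
def onplane(d,uv,z=0,n=(0,0,1),p0=None):
    c,v=ray(d,uv); n=np.array(n,float); p0=np.array([0,0,z]) if p0 is None else p0
    return c+v*((p0-c)@n)/(v@n)
def proj(d,P):
    K=d['intrinsics'];k=float(d['k1']);E=d['extrinsics']
    q=E[:3,:3]@np.array(P,float)+E[:3,3]; s=q[:2]/q[2]; s=s*(1+k*(s@s)); return np.array([K[0,0]*s[0]+K[0,2],K[1,1]*s[1]+K[1,2]])
def tri(d1,u1,d2,u2):
    c1,v1=ray(d1,u1);c2,v2=ray(d2,u2)
    t=np.linalg.lstsq(np.c_[v1,-v2],c2-c1,rcond=None)[0]; a=c1+t[0]*v1;b=c2+t[1]*v2
    return (a+b)/2,np.linalg.norm(a-b)
E
python3 - <<'E'
from h import *
for n in('top','side'):
    d=snap(n,n+'0'); E=d['extrinsics']; print(n,d['k1'],d['intrinsics'][0,0],-E[:3,:3].T@E[:3,3],E[2,:3])
a,b=[cv2.imread(f'pics/{n}0.png') for n in('top','side')]
o=readout.get_obs();print(o)
E
```

```text
pics
top 0.032910039282517504 524.1082240026876 [ 353.0731389   -28.06332683 1182.48907936] [ 0.1845232   0.00213407 -0.98282584]
side -0.035650002530349084 401.5821574917027 [ 70.79345715 799.4784621  577.71998237] [ 0.45494206 -0.75500194 -0.47222854]
{'t': 0.1, 'qpos': array([-1.17999219e+00,  4.23780441e-01,  1.63063901e+00, -2.59038566e-05,
        1.08860937e+00, -1.90083434e-02]), 'qvel': array([ 0.00100033, -0.00031072, -0.00320621, -0.00027414, -0.00209698,
        0.00274539]), 'joint_torque': array([-2.69568991e-04, -5.45615923e+01, -2.74325591e+01,  6.45622518e-02,
        1.88040454e-02, -3.29484919e-05]), 'ee_pos': array([ 248.93850104, -572.99516902,  403.95925374]), 'orientation': array([-3.07448912e+00, -6.38968865e-01,  4.52174918e-04]), 'ft_force': array([-0.49261306, -0.11912691, -1.15527531]), 'moment': array([ 0.05021939, -0.01869253, -0.01025674]), 'grasp_force': 0.0, 'width': 87.62251435805047}
```

View pics/top0.png

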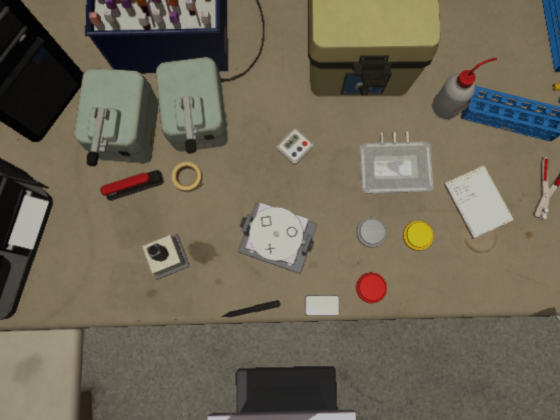

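View pics/side0.png

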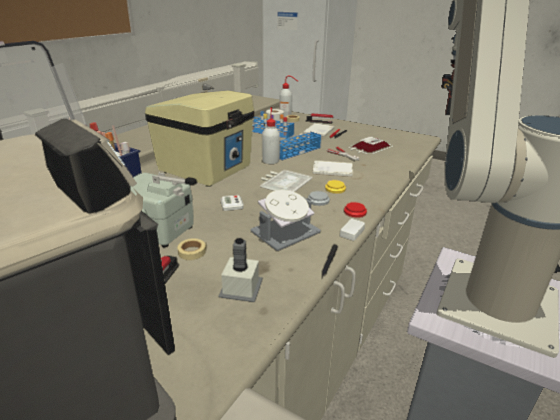

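The top view shows the probe in its white holder at (160,250) and the stage with its test plate at (278,235). On the plate are the ring (292,232), square (266,221), cross (270,248) and screw (277,234).

Candidates for what I want:
- **Zero disc:** grey (371,233), yellow (418,235), red (371,288). I choose the grey one, since it is bare steel.
- **Mark:** ring (292,232), square (266,221), cross (270,248). I choose the ring.
- **Probe:** the black-capped thing in the white block (160,250). The marker (250,309) is not it.

I'll check these in one close crop.

```bash
python3 - <<'E'
import cv2,numpy as np
a=cv2.imread('pics/top0.png');b=cv2.imread('pics/side0.png')
def z(i,x,y,w,h,W,H): return cv2.resize(i[y:y+h,x:x+w],(W,H),interpolation=cv2.INTER_CUBIC)
# each scale 5
t=np.hstack([z(a,135,225,60,60,300,300),z(a,232,195,90,80,337,300),z(a,352,213,40,40,163,300)[:,:163]])
s=np.hstack([z(b,210,230,65,75,260,300),z(b,245,180,100,75,400,300),z(b,300,182,35,75,140,300)])
cv2.imwrite('pics/crop.png',np.vstack([t,s]))if t.shape==s.shape else print(t.shape,s.shape)
E
```

```text
(no output)
```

View pics/crop.png

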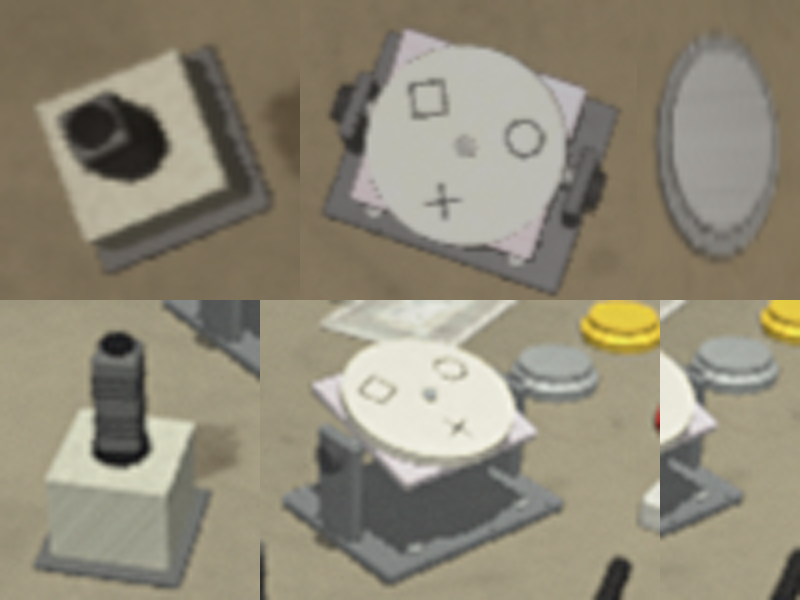

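The crop confirms the choice: the grip is square and aligned with the holder block, the ring is the right-hand mark at about (292,232), and the disc is bare grey. Next I'll measure.

```bash
python3 - <<'E'
from h import *
from scipy.optimize import least_squares
T=load('top0');S=load('side0')
def white(d,box,lo):
    x,y,w,h=box; im=d['pixels'][y:y+h,x:x+w].astype(int); 
    m=((im.min(2)>lo)).astype(np.uint8); return m,im
def marks(d,box,name):
    x,y,w,h=box; g=cv2.cvtColor(np.ascontiguousarray(d['pixels'][y:y+h,x:x+w]),cv2.COLOR_RGB2GRAY).astype(int)
    im=d['pixels'][y:y+h,x:x+w].astype(int)
    # white plate is yellowish (R>=B+?), backing pinkish
    m=((g>150)&(im[:,:,1]-im[:,:,2]>=3)).astype(np.uint8)
    cs,_=cv2.findContours(m,cv2.RETR_EXTERNAL,cv2.CHAIN_APPROX_NONE); c=max(cs,key=cv2.contourArea)
    hull=cv2.convexHull(c); e=cv2.fitEllipse(hull); print(name,'ellipse',(e[0][0]+x,e[0][1]+y),e[1],e[2])
    inner=np.zeros_like(m); cv2.ellipse(inner,(e[0],(e[1][0]*.86,e[1][1]*.86),e[2]),1,-1)
    med=np.median(g[inner>0]); dk=((g<med-14)&(inner>0)).astype(np.uint8)
    n,l,st,ce=cv2.connectedComponentsWithStats(dk,connectivity=8)
    for i in range(1,n):
        if st[i,4]>4: print(name,st[i],'boxc',st[i,0]+x+(st[i,2]-1)/2,st[i,1]+y+(st[i,3]-1)/2,'cen',ce[i]+[x,y])
    return c[:,0]+[x,y]
marks(T,(240,198,72,76),'top');marks(S,(258,183,58,45),'side')
# disc
for d,b,nm in((T,(350,212,42,42),'top'),(S,(305,186,28,22),'side')):
    x,y,w,h=b; im=d['pixels'][y:y+h,x:x+w].astype(int); sat=im.max(2)-im.min(2)
    m=((sat<18)&(im.min(2)>90)).astype(np.uint8); cs,_=cv2.findContours(m,0,1); c=max(cs,key=cv2.contourArea); print(nm,'disc',[round(v,2) for q in cv2.fitEllipse(c)[:2] for v in q],[x,y],cv2.contourArea(c))
c=[np.array(p)/5-.4+[135,225] for p in((37,107),(177,50),(228,188),(92,242))]
P=[onplane(T,u,56) for u in c]; print('block',np.round(P,1),np.mean(P,0)); 
print('cap',onplane(T,np.array([95,125])/5-.4+[135,225],126))
print('cap tri',tri(T,np.array([95,123])/5-.4+[135,225],S,np.array([118,343-300])/4-.4+[210,230]))
E
```

```text
top ellipse (275.8563232421875, 233.29965209960938) (53.00355911254883, 53.74680709838867) 122.9757308959961
top [20 18 12 11 75] boxc 265.5 221.0 cen [265.69333333 221.01333333]
top [46 28 12 12 70] boxc 291.5 231.5 cen [291.47142857 231.72857143]
top [33 33  6  6 31] boxc 275.5 233.5 cen [275.61290323 233.61290323]
top [25 46 10 10 39] boxc 269.5 248.5 cen [269.53846154 248.38461538]
side ellipse (283.51512718200684, 196.04515552520752) (46.6604118347168, 56.63273620605469) 124.31438446044922
side [  2   0  48  32 436] boxc 283.5 198.5 cen [281.06880734 190.2706422 ]
side [30 11  4  3  9] boxc 289.5 195.0 cen [289.44444444 194.88888889]
side [33 12  6  5 14] boxc 293.5 197.0 cen [294.  197.5]
side [11 16 10  7 30] boxc 273.5 202.0 cen [273.93333333 202.16666667]
side [27 19  4  4 12] boxc 286.5 203.5 cen [286.91666667 203.33333333]
side [35 27  3  4  8] boxc 294.0 211.5 cen [294.  211.5]
top disc [21.55, 19.87, 27.8, 29.19] [350, 212] 635.5
side disc [11.56, 12.86, 14.96, 25.55] [305, 186] 269.0
block [[507.7 292.   56. ]
 [531.  232.   56. ]
 [470.4 209.1  56. ]
 [448.8 266.9  56. ]] [489.46832576 249.99599495  56.        ]
cap [490.10505706 248.47813121 126.        ]
cap tri (array([492.28044301, 249.80830896, 123.26704322]), np.float64(2.267958549662374))
```

```bash
cat > plate.py <<'E'
from h import *
from scipy.optimize import least_squares
T=load('top0');S=load('side0')
tm=dict(sq=(265.6,221.0),ring=(291.5,231.6),screw=(275.5,233.6),cross=(269.6,248.4))
sm=dict(sq=(273.9,201.9),ring=(292.1,196.9),screw=(287,203.2),cross=(294.3,211.5))
for k in tm: print(k,tri(T,tm[k],S,sm[k]))
cc=[(np.array(p)-[300,0])/[3.744,3.75]-.4+[232,195] for p in((323,212),(558,293),(620,103))]
B=np.array([onplane(T,u,10) for u in cc]);print(B)
e=B[1]-B[0];yaw1=np.degrees(np.arctan2(-e[1],-e[0]))-90
e2=B[2]-B[1];yaw2=np.degrees(np.arctan2(e2[1],e2[0]))
print('yaw',yaw1,yaw2,'stage c',(B[0]+B[2])/2,np.linalg.norm(e),np.linalg.norm(e2))
# pose from rays: centre c, normal(yaw,tilt), plate spin: predicted mark positions vs rays
ang=dict(sq=0,ring=0,cross=0)
def model(p):
    Rm=R.from_euler('ZYZ',[p[3],-p[4],p[5]]).as_matrix(); c=p[:3]
    P=dict(screw=c+2*Rm[:,2])
    for i,k in enumerate(order): a=2*np.pi/3*i; P[k]=c+Rm@[34*np.cos(a),34*np.sin(a),0]
    return P,Rm
def res(p):
    P,_=model(p); r=[]
    for d,m in((T,tm),(S,sm)):
        for k in m: r+=list(proj(d,P[k])-m[k])
    r+=[0.3*np.degrees(p[3]-np.radians((yaw1+yaw2)/2))]
    return r
best=None
for order in(['ring','cross','sq'],['ring','sq','cross']):
    for s0 in np.arange(0,6.3,1):
        q=least_squares(res,[500,40,90,np.radians(yaw1),.35,s0])
        if best is None or q.cost<best[0]: best=(q.cost,q.x,order)
order=best[2];P,Rm=model(best[1]);print(best,np.degrees(best[1][3:]));print(P,'n',Rm[:,2]);print(np.round(res(best[1]),2))
print('disc top',onplane(T,(371.5,232),20),'cams z20')
E
python3 plate.py
```

```text
sq (array([549.68486484,  22.66743717,  94.89703896]), np.float64(2.546738610769834))
ring (array([526.22925733, -31.27004474,  92.62548108]), np.float64(3.0282963971160353))
screw (array([522.77383447,   2.33521015,  89.87717219]), np.float64(1.9246090822859108))
cross (array([493.03090474,  15.77246513,  80.61613653]), np.float64(2.2269704054657176))
[[496.61650219  89.82908005  10.        ]
 [444.55424925 -49.81836839  10.        ]
 [558.22571875 -90.79664664  10.        ]]
yaw -20.44606182938746 -19.82410560283596 stage c [ 5.27421110e+02 -4.83783294e-01  1.00000000e+01] 149.0365325600897 120.83220707711153
(np.float64(1.203110252782119), array([ 5.22835539e+02,  2.23237079e+00,  8.89857071e+01, -3.48457990e-01,
        2.62284245e-01, -1.11889330e+00]), ['ring', 'sq', 'cross']) [-19.96517214  15.02778027 -64.10786365]
{'screw': array([522.34813066,   2.40943754,  90.91730751]), 'ring': array([525.86915152, -31.41250026,  92.83536269]), 'sq': array([549.75471784,  22.40462805,  93.9291733 ]), 'cross': array([492.88274826,  15.70498457,  80.19258519])} n [-0.24370427  0.08853337  0.96580022]
[-0.13 -0.49 -0.24 -0.5  -0.25 -0.28 -0.18 -0.38  0.51  0.39  0.71  0.05
  0.5  -0.23  0.49  0.23  0.05]
disc top [ 530.68860862 -211.23928455   20.        ] cams z20
```

```bash
cat > rim.py <<'E'
from plate import *
print('-----')
def radial(d,c0,angs,rmax,thr):
    g=cv2.cvtColor(d['pixels'],cv2.COLOR_RGB2GRAY).astype(np.float32); out=[]
    # rim: strongest falling edge along the ray, subpixel
    for a in angs:
        r=np.arange(rmax[0],rmax[1],.1); u=np.array([np.cos(a),np.sin(a)])
        q=(np.array(c0)+r[:,None]*u).astype(np.float32)
        v=cv2.remap(g,q[None,:,0],q[None,:,1],cv2.INTER_LINEAR)[0]
        gr=np.gradient(cv2.GaussianBlur(v[None],(1,1),0)[0]); gr=np.convolve(gr,np.ones(10)/10,'same')
        i=np.argmin(gr[8:-8])+8
        if -gr[i]*10>thr: out.append(q[i])
    return np.array(out)
def modelrim(p,b):
    P,Rm=model(p); return P,Rm
P0,Rm=model(best[1]); c=best[1][:3]; n=Rm[:,2]
rims={}
for nm,d in(('T',T),('S',S)):
    cam,_=ray(d,proj(d,c)); w=cam-c; w/=np.linalg.norm(w); w-=n*(w@n); w/=np.linalg.norm(w)
    e2=np.cross(n,w); pts=[]
    g=cv2.cvtColor(d['pixels'],cv2.COLOR_RGB2GRAY).astype(np.float32)
    for a in np.radians(np.arange(95,266,4)): # side of rim facing away from the camera
        dr=np.cos(a)*w+np.sin(a)*e2
        R_=np.arange(48,66,.2); q=np.array([proj(d,c+r*dr) for r in R_],np.float32)
        v=cv2.remap(g,q[None,:,0],q[None,:,1],cv2.INTER_CUBIC)[0]
        gr=np.convolve(np.diff(v),np.ones(6)/6,'same'); i=np.argmin(gr[5:-5])+5
        if v[max(i-15,0)]-v[min(i+15,len(v)-1)]>20: pts.append((q[i]+q[i+1])/2)
    rims[nm]=np.array(pts,float); print(nm,len(pts))
def res2(x,full=False):
    p=x[:6]; b={'T':x[6:8],'S':x[8:10]}; P,Rm=model(p); r=[]
    for nm,d,m in(('T',T,tm),('S',S,sm)):
        for k in m: r+=list((proj(d,P[k])+b[nm]-m[k])/.3)
        rr=[]
        for u in rims[nm]:
            h=onplane(d,u-b[nm],n=Rm[:,2],p0=p[:3]); rr.append((np.linalg.norm(h-p[:3])-57)/(2.1*.3)/2)
        rr=np.array(rr); r+=list(rr)
    r+=list(x[6:10]/1.0)+[np.degrees(p[3]-np.radians(-20.2))/1.]
    return np.array(r)
q=least_squares(res2,np.r_[best[1],0,0,0,0],loss='soft_l1')
J=q.jac;C=np.linalg.inv(J.T@J);sd=np.sqrt(np.diag(C))
print(np.round(q.x[:3],1),np.round(np.degrees(q.x[3:6]),2),'b',np.round(q.x[6:],2),'sd',np.round(sd[:3],2),np.round(np.degrees(sd[3:6]),2))
P,Rm=model(q.x[:6]);print({k:np.round(v,1) for k,v in P.items()},Rm[:,2]);print(np.round(res2(q.x),1))
for u,nm in(((371.5,232),'T'),): print('disc T',onplane(T,np.array(u)-q.x[6:8],20))
E
python3 rim.py | sed -n '/-----/,$p'
```

```text
-----
T 38
S 41
[522.1   2.7  91. ] [-19.81  16.34 -64.19] b [ 0.35  0.17 -0.69  0.36] sd [1.95 2.09 2.89] [0.99 0.72 1.1 ]
{'screw': array([521.6,   2.9,  92.9]), 'ring': array([525.1, -30.9,  95.2]), 'sq': array([548.9,  23. ,  96.4]), 'cross': array([492.4,  16.1,  81.4])} [-0.2646318   0.09533701  0.95962538]
[-0.3 -0.4 -0.4 -0.5 -0.5  0.3 -0.1 -0.1  1.  -0.3 -0.3 -0.2 -0.2  0.2
  2.3 -0.1 -1.1 -0.  -0.2 -0.4 -0.1  1.4  2.4  4.4  6.1  6.   3.   0.7
 -0.6  0.2 -0.5 -0.4 -0.4 -0.4 -0.5 -0.8 -0.5 -0.7 -1.1 -0.6 -0.3 -0.3
 -0.3  0.8  1.9  5.  -0.   0.3  0.7 -0.8 -0.  -1.3 -0.2  0.9  1.6 -0.3
  0.   0.4  0.3 -0.2 -0.1 -0.3  0.7  0.3  0.1 -0.5 -0.5 -0.2 -0.5  0.1
  1.1 -1.  -0.1  0.5  1.5  0.4 -0.6 -1.3 -1.6 -1.2  1.3  0.5  0.6  1.1
 -0.9 -0.3  0.7  0.7 -0.5  0.9 -0.1 -0.2  0.2 -0.2 -0.1  0.3  0.2 -0.7
  0.4  0.4]
disc T [ 531.0897559  -210.48346963   20.        ]
```

```bash
cat > st.py <<'E'
from h import *
o=readout.get_obs(); M=R.from_rotvec(o['orientation']).as_matrix()
print('t',round(o['t'],2),'tcp',np.round(o['ee_pos'],1),'z',np.round(M[:,2],4),'yawY',round(np.degrees(np.arctan2(M[1,1],M[0,1])),2),'q',np.round(o['qpos'],2),'F',np.round(o['ft_force'],1),'w',round(o['width'],1),round(o['grasp_force'],1))
E
python3 st.py
```

```text
t 0.1 tcp [ 248.9 -573.   404. ] z [-6.0e-04  1.3e-03 -1.0e+00] yawY -66.52 q [-1.18  0.42  1.63 -0.    1.09 -0.02] F [-0.5 -0.1 -1.2] w 87.6 0.0
```

Call:
step_arm:
  targets:
    - [[0.22,0.75,0,0,0,1,1],[0.22,0.75,0,0,0,1,1],[0.22,0.75,0,0,0,1,1],[0.22,0.75,0,0,0,1,1],[0.22,0.75,0,0,0,1,1]]

```text
t: 0.72
ee_pos: [304.1, -384.4, 404.4]
orientation: [-2.916, -1.166, 0.0]
ft_force: [0.2, 0.2, 0.4]
width: 88.1
grasp_force: 0.0
```

Call:
step_arm:
  targets:
    - [[0.22,0.75,0,0,0,1,1],[0.22,0.75,0,0,0,1,1],[0.22,0.75,0,0,0,1,1],[0.22,0.75,0,0,0,1,1],[0.22,0.75,0,0,0,1,1]]

```text
t: 1.35
ee_pos: [359.1, -197.0, 404.6]
orientation: [-2.67, -1.655, 0.0]
ft_force: [-0.5, -0.4, -0.9]
width: 87.6
grasp_force: 0.0
```

Call:
step_arm:
  targets:
    - [[0.22,0.75,0,0,0,1,1],[0.22,0.75,0,0,0,1,1],[0.22,0.75,0,0,0,1,1],[0.22,0.75,0,0,0,1,1],[0.22,0.75,0,0,0,1,1]]

```text
t: 1.98
ee_pos: [414.1, -9.4, 404.6]
orientation: [-2.342, -2.094, 0.0]
ft_force: [0.2, -0.8, 0.4]
width: 88.0
grasp_force: 0.0
```

Call:
step_arm:
  targets:
    - [[0.22,0.75,0,0,0,1,1],[0.22,0.75,0,0,0,1,1],[0.22,0.75,-0.2,0,0,1,1],[0.22,0.75,-0.2,0,0,1,1],[0.22,0.75,-0.2,0,0,1,1]]

```text
t: 2.6
ee_pos: [469.1, 178.1, 374.2]
orientation: [-1.942, -2.469, 0.0]
ft_force: [-0.2, -0.2, 0.3]
width: 87.8
grasp_force: 0.0
```

```bash
python3 st.py
```

```text
t 2.6 tcp [469.1 178.1 374.2] z [-3.e-04 -1.e-04 -1.e+00] yawY 13.62 q [ 0.34  0.28  1.92 -0.    0.93  0.1 ] F [-0.2 -0.2  0.3] w 87.8 0.0
```

Call:
step_arm:
  targets:
    - [[0.2,0.7,-0.3,0,0,0.9,1],[0.2,0.7,-0.3,0,0,1,1],[0.03,0.02,-0.28,0,0,0,1],[0,0,0,0,0,0,1],[0,0,0,0,0,0,1]]

```text
t: 3.22
ee_pos: [490.4, 246.9, 330.9]
orientation: [-1.779, -2.589, 0.001]
ft_force: [-0.3, 0.5, 0.6]
width: 87.7
grasp_force: 0.0
```

```bash
python3 st.py; python3 - <<'E'
from h import *
ims=[]
for n,c in(('top',(110,190,110,110)),('side',(180,180,110,110))):
    snap(n,n+'1'); i=cv2.imread(f'pics/{n}1.png'); x,y,w,h=c; ims.append(cv2.resize(i[y:y+h,x:x+w],(396,440),interpolation=cv2.INTER_CUBIC))
cv2.imwrite('pics/v1.png',np.hstack(ims))
E
```

```text
t 3.23 tcp [490.4 246.9 330.9] z [-4.e-04 -3.e-04 -1.e+00] yawY 21.01 q [ 0.44  0.41  1.85 -0.    0.88  0.08] F [-0.3  0.5  0.6] w 87.7 0.0
```

View pics/v1.png

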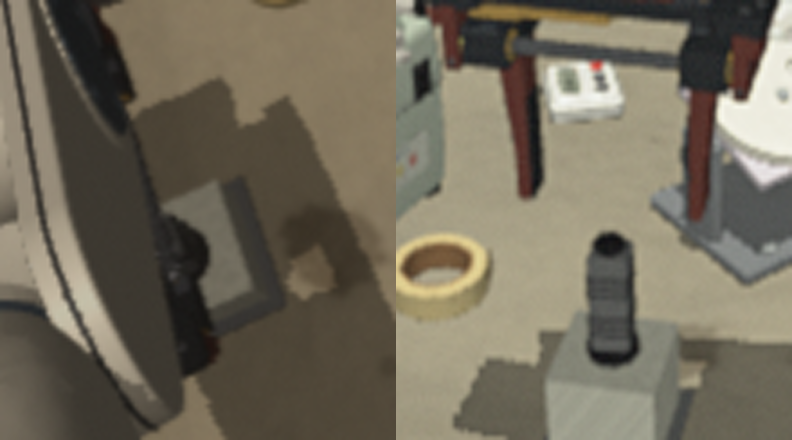

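The side crop shows open fingers straddling the probe: fingertips at about (216.4,228.7) and (263.6,234.5), cap top at about (239,239). I'll check the camera bias from this.

```bash
python3 - <<'E'
from h import *
S=load('side1')
print('pred tips mid',proj(S,[490.4,246.9,148.9]),'meas (240,231.6)')
for xy in((490.5,249.3),(489.5,250),(492.3,249.8),(490.4,246.9)): print(xy,'cap',proj(S,[*xy,126]),'collar top',proj(S,[*xy,63]))
y=[np.degrees(np.arctan2(1,1))]
u=np.radians(21)
for s in(1,-1): print(proj(S,np.array([490.4,246.9,148.9])+s*50*np.array([np.cos(u),np.sin(u),0])))
# measure grip columns in the side view: dark mask rows 250..262
g=cv2.cvtColor(S['pixels'],cv2.COLOR_RGB2GRAY)
for r in(246,252,258): 
    w=np.where(g[r,222:256]<75)[0]+222; print(r,w.min(),w.max())
E
```

```text
pred tips mid [240.83372676 229.44795331] meas (240,231.6)
(490.5, 249.3) cap [240.44930139 239.50189678] collar top [241.39891162 264.46880434]
(489.5, 250) cap [240.64330156 239.8061413 ] collar top [241.58723837 264.79090463]
(492.3, 249.8) cap [239.59092402 239.35386462] collar top [240.57043129 264.31289464]
(490.4, 246.9) cap [241.18296447 238.97361719] collar top [242.10441255 263.90828845]
[217.09665772 226.82070247]
[265.05377176 232.12098521]
246 244 245
252 234 245
258 244 245
```

Call:
step_arm:
  targets:
    - [[0,0.05,-0.3,0,0,0,1],[0,0,-0.4,0,0,0,1],[0,0,-0.4,0,0,0,1],[0,0,-0.3,0,0,0,1],[0,0,-0.1,0,0,0,1]]

```text
t: 3.95
ee_pos: [490.2, 250.1, 254.5]
orientation: [-1.777, -2.59, 0.002]
ft_force: [0.7, 0.3, -0.4]
width: 87.8
grasp_force: 0.0
```

Call:
step_arm:
  targets:
    - [[0,0,0,0,0,0,1],[0,0,0,0,0,0,0],[0,0,0,0,0,0,0],[0,0,0,0,0,0,0],[0,0,0,0,0,0,0]]

```text
t: 4.58
ee_pos: [490.6, 250.3, 255.9]
orientation: [1.777, 2.59, 0.0]
ft_force: [0.3, -0.0, -1.0]
width: 51.3
grasp_force: 0.0
```

Call:
step_arm:
  targets:
    - [[0,0,0,0,0,0,0],[0,0,0,0,0,0,0],[0,0,0,0,0,0,0],[0,0,0,0,0,0,0],[0,0,0,0,0,0,0]]

```text
t: 5.2
ee_pos: [490.6, 250.3, 255.7]
orientation: [1.778, 2.59, 0.0]
ft_force: [0.5, 0.6, -0.5]
width: 24.0
grasp_force: 29.9
```

```bash
python3 st.py
```

```text
t 5.2 tcp [490.6 250.3 255.7] z [ 3.e-04  1.e-04 -1.e+00] yawY 21.08 q [ 0.45  0.53  1.88 -0.    0.73  0.08] F [ 0.5  0.6 -0.5] w 24.0 29.9
```

Call:
step_arm:
  targets:
    - [[0,0,0.3,0,0,0,0],[0,0,0.5,0,0,0,0],[0,0,0.6,0,0,0,0],[0,0,0.6,0,0,0,0],[0,0,0.6,0,0,0,0]]

```text
t: 5.82
ee_pos: [490.1, 250.1, 387.4]
orientation: [-1.778, -2.59, 0.0]
ft_force: [-0.3, 0.3, -1.7]
width: 24.0
grasp_force: 29.9
```

```bash
python3 st.py
```

```text
t 5.83 tcp [490.1 250.1 387.4] z [-1.e-04 -0.e+00 -1.e+00] yawY 21.08 q [0.45 0.34 1.81 0.   1.   0.08] F [-0.3  0.3 -1.7] w 24.0 29.9
```

Call:
step_arm:
  targets:
    - [[0.08,-0.5,0,0,0,0,0],[0.08,-0.9,0,0,0,0,0],[0.08,-0.9,0,0,0,0,0],[0.08,-0.9,0,0,0,0,0],[0.08,-0.9,0,0,0,0,0]]

```text
t: 6.45
ee_pos: [510.2, 43.9, 386.6]
orientation: [1.777, 2.59, 0.0]
ft_force: [-0.1, -0.9, -1.8]
width: 23.9
grasp_force: 29.9
```

Call:
step_arm:
  targets:
    - [[0.08,-0.9,0,0,0,0,0],[0.08,-0.9,0,0,0,0,0],[0.08,-0.9,0,0,0,0,0],[0.08,-0.9,0,0,0,0,0],[0.08,-0.9,0,0,0,0,0]]

```text
t: 7.08
ee_pos: [530.2, -181.1, 386.6]
orientation: [1.778, 2.59, 0.0]
ft_force: [-0.1, 0.3, -2.1]
width: 24.1
grasp_force: 29.9
```

Call:
step_arm:
  targets:
    - [[0.01,-0.5,-0.2,0,0,0,0],[0,-0.1,-0.4,0,0,0,0],[0,0,-0.6,0,0,0,0],[0,0,-0.4,0,0,0,0],[0,0,0,0,0,0,0]]

```text
t: 7.7
ee_pos: [530.3, -209.5, 304.9]
orientation: [-1.776, -2.587, 0.001]
ft_force: [0.3, 0.9, -0.7]
width: 23.8
grasp_force: 29.9
```

```bash
python3 st.py; python3 - <<'E'
from h import *
ims=[]
for n,c in(('top',(330,180,90,90)),('side',(275,135,80,80))):
    d=snap(n,n+'2'); i=cv2.imread(f'pics/{n}2.png'); x,y,w,h=c; ims.append(cv2.resize(i[y:y+h,x:x+w],(400,400),interpolation=cv2.INTER_CUBIC))
    p=readout.get_obs()['ee_pos']
    print(n,'pred tip',proj(d,p-[0,0,244.7]),'zero',proj(d,[531,-210.8,20]))
cv2.imwrite('pics/v2.png',np.hstack(ims))
E
```

```text
t 7.7 tcp [ 530.3 -209.5  304.9] z [-0.0031  0.0014 -1.    ] yawY 21.07 q [-0.4   0.48  1.82  0.    0.85 -0.76] F [ 0.3  0.9 -0.7] w 23.8 29.9
top pred tip [373.60499605 228.9794455 ] zero [371.29592503 231.86767339]
side pred tip [320.06515661 183.02590945] zero [319.43043246 195.25057676]
```

View pics/v2.png

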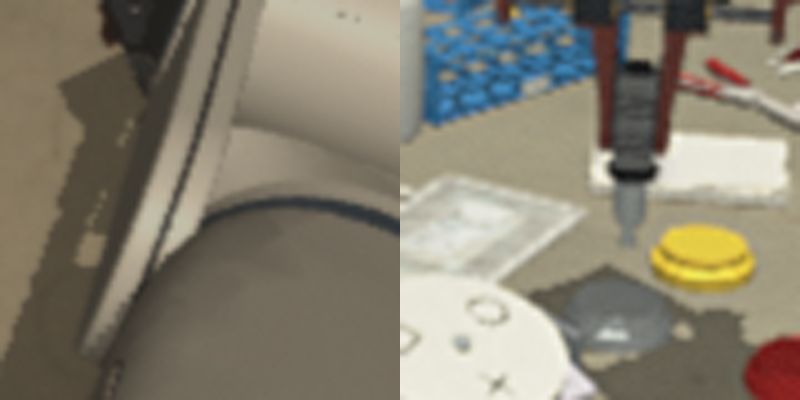

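The side crop shows the probe upright, with its foot at about (319.8,183.8), right above the disc's top face centred at about (318.3,196). It matches the prediction to within a pixel.

Call:
step_arm:
  targets:
    - [[0.03,0,-0.2,0,0,0,0],[0,0,-0.3,0,0,0,0],[0,0,-0.16,0,0,0,0],[0,0,0,0,0,0,0],[0,0,0,0,0,0,0]]

```text
t: 8.43
ee_pos: [532.6, -209.8, 272.7]
orientation: [1.778, 2.59, 0.0]
ft_force: [0.6, -0.8, -1.8]
width: 23.8
grasp_force: 29.9
```

```bash
python3 st.py
```

```text
t 8.43 tcp [ 532.6 -209.8  272.7] z [ 0. -0. -1.] yawY 21.08 q [-0.4   0.53  1.83  0.    0.78 -0.76] F [ 0.6 -0.8 -1.8] w 23.8 29.9
```

Call:
step_arm:
  targets:
    - [[0,-0.01,-0.1,0,0,0,0],[0,0,-0.04,0,0,0,0],[0,0,-0.02,0,0,0,0],[0,0,0,0,0,0,0],[0,0,0,0,0,0,0]]

```text
t: 9.05
ee_pos: [532.6, -210.3, 264.8]
orientation: [1.778, 2.59, 0.0]
ft_force: [-0.1, 0.3, -1.4]
width: 24.1
grasp_force: 29.9
```

Call:
step_arm:
  targets:
    - [[0,0,-0.04,0,0,0,0],[0,0,-0.04,0,0,0,0],[0,0,-0.02,0,0,0,0],[0,0,0,0,0,0,0],[0,0,0,0,0,0,0]]

```text
t: 9.68
ee_pos: [532.6, -210.3, 259.8]
orientation: [1.777, 2.59, 0.0]
ft_force: [0.1, -0.1, 3.5]
width: 24.1
grasp_force: 29.9
```

```bash
cat > favg.py <<'E'
from h import *
# average force over 8 tiny camera waits
F=[];W=[]
for _ in range(8):
    get_image('side'); o=readout.get_obs(); F.append(o['ft_force']);W.append(o['ee_pos'])
print(np.round(np.mean(F,0),2),np.round(np.std(F,0),2),np.round(np.mean(W,0),2),o['t'])
E
python3 favg.py
```

```text
[-0.32  0.09  2.38] [0.36 0.31 0.42] [ 532.63 -210.26  259.78] 10.075
```

```bash
python3 - <<'E'
from h import *
d=snap('side','side3'); i=cv2.imread('pics/side3.png')[150:215,280:365]; cv2.imwrite('pics/v3.png',cv2.resize(i,None,fx=8,fy=8,interpolation=cv2.INTER_CUBIC))
E
```

Call:
step_arm:
  targets:
    - [[0,0,0,0,0,0,0],[0,0,0,0,0,0,0],[0,0,0,0,0,0,0],[0,0,0,0,0,0,0],[0,0,0,0,0,0,0]]

```text
t: 10.75
ee_pos: [532.6, -210.2, 259.7]
orientation: [1.777, 2.59, 0.0]
ft_force: [1.9, 0.3, 2.0]
width: 24.0
grasp_force: 29.9
```

View pics/v3.png

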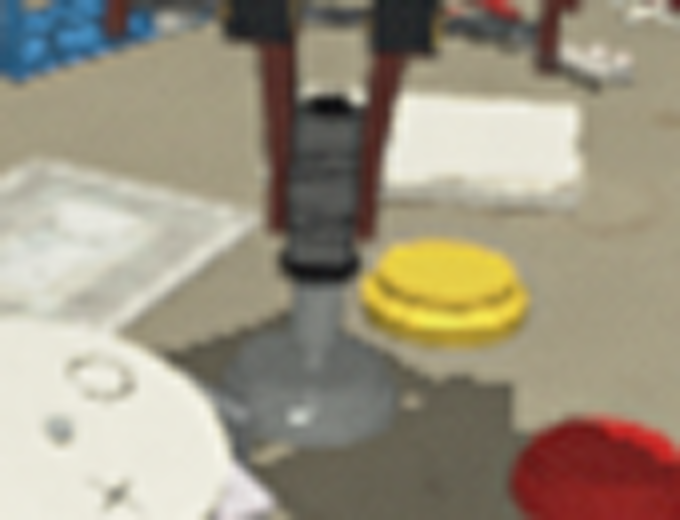

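Call:
step_arm:
  targets:
    - [[0,0,0,0,0,0,0],[0,0,0,0,0,0,0],[0,0,0,0,0,0,0],[0,0,0.1,0,0,0,0],[0,0,0.46,0,0,0,0]]

```text
t: 11.38
ee_pos: [531.4, -209.8, 286.4]
orientation: [-1.775, -2.586, 0.002]
ft_force: [0.9, -0.5, -0.9]
width: 24.2
grasp_force: 29.9
```

Call:
step_arm:
  targets:
    - [[0,0,0.5,0,0,0,0],[0,0,0.5,0,0,0,0],[0,0,0.5,0,0,0,0],[0,0,0.5,0,0,0,0],[0,0,0,0,0,0,0]]

```text
t: 12.0
ee_pos: [532.6, -210.2, 389.0]
orientation: [1.776, 2.589, 0.001]
ft_force: [0.1, 0.5, -2.5]
width: 24.0
grasp_force: 29.9
```

Call:
step_arm:
  targets:
    - [[-0.35,0.83,0,-0.277,-0.769,0,0],[-0.35,0.83,0,-0.277,-0.769,0,0],[-0.35,0.83,0,-0.277,-0.769,0,0],[-0.35,0.83,0,-0.277,-0.769,0,0],[-0.35,0.83,0,-0.277,-0.769,0,0]]

```text
t: 12.62
ee_pos: [443.5, -1.6, 386.3]
orientation: [1.621, 2.362, 0.103]
ft_force: [0.8, -0.1, -1.9]
width: 24.0
grasp_force: 29.9
```

Call:
step_arm:
  targets:
    - [[0,0,0,0,0,0,0],[0.05,-0.02,-0.2,0,0,0,0],[0.05,-0.02,-0.2,0,0,0,0],[0.06,-0.02,-0.18,0,0,0,0],[0,0,0,0,0,0,0]]

```text
t: 13.25
ee_pos: [453.2, -6.4, 357.4]
orientation: [1.623, 2.362, 0.102]
ft_force: [0.7, -0.2, -1.0]
width: 23.7
grasp_force: 29.9
```

```bash
python3 st.py; python3 - <<'E'
from h import *
ims=[]
for n,c in(('top',(240,190,80,80)),('side',(255,150,70,70))):
    d=snap(n,n+'4'); i=cv2.imread(f'pics/{n}4.png'); x,y,w,h=c; ims.append(cv2.resize(i[y:y+h,x:x+w],(400 if n=='top' else 400,400),interpolation=cv2.INTER_CUBIC))
    o=readout.get_obs();z=R.from_rotvec(o['orientation']).as_matrix()[:,2]
    print(n,'pred tip',proj(d,o['ee_pos']+244.7*z),'cap',proj(d,o['ee_pos']+129.7*z),'ring',proj(d,[525.1,-30.9,95.2]))
cv2.imwrite('pics/v4.png',np.hstack(ims))
E
```

```text
t 13.25 tcp [453.2  -6.4 357.4] z [ 0.2623 -0.0957 -0.9602] yawY 22.17 q [-0.01  0.2   2.11 -0.17  0.57 -0.25] F [ 0.7 -0.2 -1. ] w 23.7 29.9
top pred tip [290.4758571  232.81949456] cap [284.73405537 240.07417298] ring [291.02213071 231.29579677]
side pred tip [295.49233537 187.50483051] cap [305.75443627 151.00507819] ring [292.99314808 196.30162667]
```

View pics/v4.png

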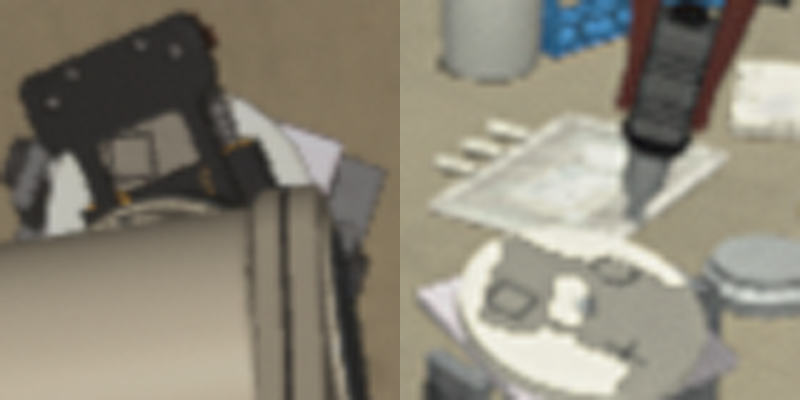

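The side crop shows the tilted probe above the plate, foot at about (295.7,188.5) and ring at about (292.05,197.0). The top view is blocked by the arm. I'll use the foot's pixel bias to refine the ring position.

```bash
python3 - <<'E'
from h import *
T=load('top0');S=load('side4')
S=load('side0')
# top bias from holder & disc as the robot found them
print('top disc px pred',proj(T,[532.6,-210.3,20]),'meas 371.5,232;', 'block pred',proj(T,[490.6,250.3,56]),proj(T,[489.47,250,56]))
for bt in((0,0),(.3,-.3),(.3,.2)):
  for bs in((.2,1),(-.1,.8),(-.5,1)):
    print(bt,bs,*tri(T,np.array([291.5,231.6])-bt,S,np.array([292.1,196.95])-bs))
n=np.array([-.2646,.0953,.9596])
o=readout.get_obs();z=R.from_rotvec(o['orientation']).as_matrix()[:,2];tip=o['ee_pos']+244.7*z;print('tip',tip,'proj point on plate approx',tip+z*((tip-[525.6,-31,93.8])@n)/-(z@n), (tip-[525.6,-31,93.8])@n)
E
python3 favg.py
```

```text
top disc px pred [371.03322832 231.16782039] meas 371.5,232; block pred [161.18114067 253.35076425] [161.30984665 253.86869163]
(0, 0) (0.2, 1) [526.24539251 -31.05245573  95.43330502] 4.025292756345357
(0, 0) (-0.1, 0.8) [525.91815429 -31.23741075  94.94343261] 3.146067059583167
(0, 0) (-0.5, 1) [525.36619469 -31.42922828  95.70720683] 2.208675412268423
(0.3, -0.3) (0.2, 1) [525.69153905 -30.34456167  95.85986996] 4.315472166268045
(0.3, -0.3) (-0.1, 0.8) [525.36452962 -30.52926017  95.37026759] 3.4371744282208505
(0.3, -0.3) (-0.5, 1) [524.81365567 -30.72164655  96.13263464] 2.5004276364147424
(0.3, 0.2) (0.2, 1) [526.34715867 -30.56893819  95.68011032] 3.372511794813658
(0.3, 0.2) (-0.1, 0.8) [526.01977511 -30.75319243  95.19133206] 2.4933996872297812
(0.3, 0.2) (-0.5, 1) [525.46762692 -30.94483701  95.95543774] 1.5569010215876222
tip [517.81512305 -29.4756995  123.51118213] proj point on plate approx [525.92538606 -32.4107575   94.02982737] 30.715994653691816
[ 0.03 -0.43 -1.33] [0.52 0.41 0.55] [453.09  -5.77 358.9 ] 13.75
```

Call:
step_arm:
  targets:
    - [[0.05,0,-0.15,0,0,0,0],[0.05,-0.01,-0.15,0,0,0,0],[0.04,-0.01,-0.12,0,0,0,0],[0.02,0,-0.07,0,0,0,0],[0,0,0,0,0,0,0]]

```text
t: 14.38
ee_pos: [461.0, -6.7, 333.7]
orientation: [1.621, 2.362, 0.103]
ft_force: [0.1, -0.1, -0.5]
width: 24.0
grasp_force: 29.9
```

Call:
step_arm:
  targets:
    - [[0,0,0,0,0,0,0],[0,0,0,0,0,0,0],[0,0,0,0,0,0,0],[0,0,0,0,0,0,0],[0,0,0,0,0,0,0]]

```text
t: 15.0
ee_pos: [461.0, -6.7, 334.2]
orientation: [1.62, 2.361, 0.104]
ft_force: [-0.2, 0.9, -0.7]
width: 24.0
grasp_force: 29.9
```

```bash
python3 st.py; python3 favg.py; python3 - <<'E'
from h import *
d=snap('side','side5'); i=cv2.imread('pics/side5.png')[155:220,255:325]; cv2.imwrite('pics/v5.png',cv2.resize(i,None,fx=9,fy=9,interpolation=cv2.INTER_CUBIC))
o=readout.get_obs();z=R.from_rotvec(o['orientation']).as_matrix()[:,2];tip=o['ee_pos']+244.7*z;print(tip,proj(d,tip),proj(d,tip+4*z),proj(d,[526.4,-30.7,95.2]))
e=np.array([[np.cos(a),np.sin(a),0] for a in(0,np.pi/2)])
n=np.array([-.2646,.0953,.9596])
for v in e: v=v-n*(v@n); print(proj(d,tip+10*v)-proj(d,tip))
E
```

```text
t 15.0 tcp [461.   -6.7 334.2] z [ 0.2649 -0.0954 -0.9596] yawY 22.25 q [-0.02  0.26  2.11 -0.19  0.51 -0.23] F [-0.2  0.9 -0.7] w 24.0 29.9
[-0.09  0.21 -1.33] [0.46 0.44 0.49] [461.03  -6.72 334.17] 15.4
[525.84818173 -30.06263704  99.37130482] [292.63795077 194.94448319] [292.31728386 196.08624484] [292.52821663 196.20892571]
[-3.07545036 -1.68467709]
[-1.96328868  1.72311174]
```

View pics/v5.png

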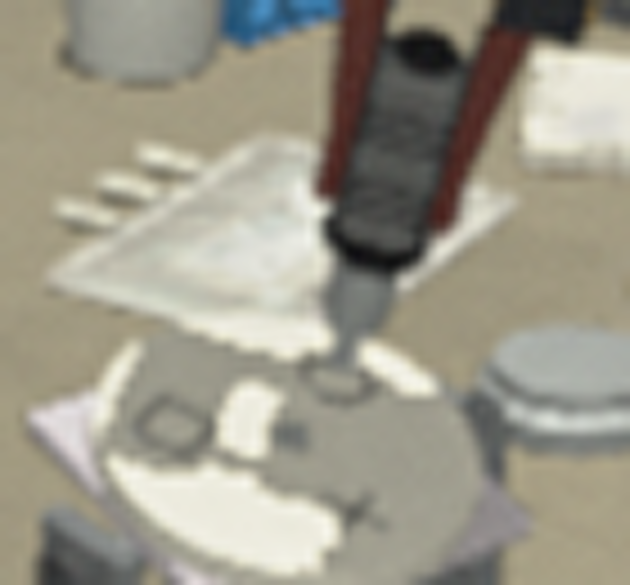

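The foot at about (292.8,195.2) hovers just above the ring centred at about (292.1,196.6), which is what I'd expect from about 4 mm off the face. I'll go in and read the force.

Call:
step_arm:
  targets:
    - [[0.01,0,-0.04,0,0,0,0],[0.01,-0.01,-0.04,0,0,0,0],[0.01,0,-0.03,0,0,0,0],[0,0,0,0,0,0,0],[0,0,0,0,0,0,0]]

```text
t: 16.08
ee_pos: [462.5, -7.2, 328.6]
orientation: [1.621, 2.361, 0.104]
ft_force: [-0.4, -0.1, -0.9]
width: 23.8
grasp_force: 29.9
```

```bash
python3 favg.py
```

```text
[-0.04 -0.08 -1.26] [0.42 0.38 0.39] [462.54  -7.22 328.72] 16.475
```

Not in contact yet, so I'll go on in small steps.

Call:
step_arm:
  targets:
    - [[0.01,0,-0.04,0,0,0,0],[0,0,0,0,0,0,0],[0,0,0,0,0,0,0],[0,0,0,0,0,0,0],[0,0,0,0,0,0,0]]

```text
t: 17.1
ee_pos: [463.1, -7.2, 326.8]
orientation: [1.62, 2.361, 0.104]
ft_force: [-0.5, -1.0, -1.3]
width: 23.3
grasp_force: 29.9
```

```bash
python3 favg.py; python3 - <<'E'
from h import *
d=snap('side','side6'); i=cv2.imread('pics/side6.png')[175:215,265:315]; cv2.imwrite('pics/v6.png',cv2.resize(i,None,fx=14,fy=14,interpolation=cv2.INTER_CUBIC))
o=readout.get_obs();z=R.from_rotvec(o['orientation']).as_matrix()[:,2];tip=o['ee_pos']+244.7*z;print(tip,proj(d,tip))
E
```

```text
[ 0.34 -0.09  0.12] [0.38 0.31 0.75] [463.09  -7.23 326.73] 17.5
[527.94354998 -30.53645152  91.92516788] [291.9542809  197.18923429]
```

View pics/v6.png

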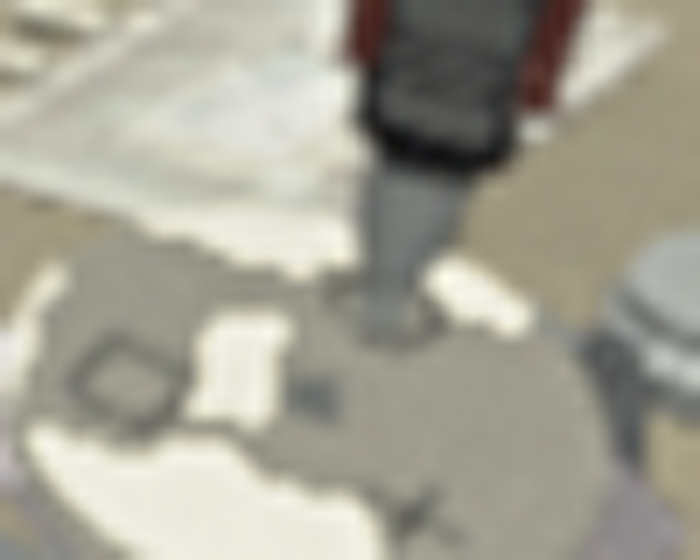

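```bash
python3 - <<'E'
from h import *
T=load('top0')
for nm in('side0','side3'):
    S=load(nm); g=cv2.cvtColor(S['pixels'],cv2.COLOR_RGB2GRAY).astype(float)
    w=g[191:203,286:299]; print(nm);print(w.astype(int))
    m=np.clip(np.median(w)-8-w,0,None); m[:, :]*=1
    ys,xs=np.where(w<np.median(w)-14); 
    e=cv2.fitEllipse(np.c_[xs,ys].astype(np.float32)); print('ell',np.array(e[0])+[286,191],e[1],e[2])
S=load('side6'); g=cv2.cvtColor(S['pixels'],cv2.COLOR_RGB2GRAY).astype(int); print('foot'); print(g[185:203,284:302])
n=np.array([-.2646,.0953,.9596])
for bt in((0,0),(.3,.65)):
    print(onplane(T,np.array([291.5,231.6])-bt,n=n,p0=np.array([527.8,-30.5,92.4])))
print(onplane(load('side0'),(292.1,196.9),n=n,p0=np.array([527.8,-30.5,92.4])))
E
```

```text
side0
[[228 230 231 229 227 220 220 219 187 155 139 142 143]
 [228 229 229 230 231 230 231 228 214 187 166 148 143]
 [228 228 229 230 230 226 226 231 230 228 218 194 168]
 [229 228 222 211 208 205 213 217 221 230 233 230 218]
 [228 228 201 172 188 206 217 211 208 213 224 234 234]
 [229 229 199 204 230 232 231 230 220 190 211 231 232]
 [229 229 217 214 229 232 232 233 233 196 194 227 231]
 [229 231 231 223 213 210 220 221 216 171 179 224 231]
 [229 231 233 231 213 190 200 191 188 189 216 232 232]
 [229 231 232 231 232 231 222 215 224 231 231 232 230]
 [222 221 223 227 230 231 230 231 231 231 231 231 230]
 [193 190 197 220 230 230 231 231 232 231 231 231 231]]
ell [292.19755936 196.2413764 ] (6.497058391571045, 14.17807388305664) 49.29102325439453
side3
[[231 232 233 232 229 222 222 220 192 156 145 144 148]
 [230 231 232 232 232 232 234 230 215 190 167 151 146]
 [231 230 230 231 232 227 228 232 233 231 220 197 163]
 [230 230 225 213 211 207 216 220 223 231 236 233 215]
 [231 231 205 174 190 209 218 213 209 215 227 236 237]
 [232 231 202 207 233 234 233 231 223 194 212 233 235]
 [231 23
[... 1191 characters left out ...]
13 114 107 112 113 115 176 232 241 239 234 213 173]
 [154 150 150 150 125 129 137 122 122 124 130 128 186 233 239 238 234 221]
 [200 174 151 151 142 137 133 127 128 131 142 120 129 194 221 222 233 241]
 [239 207 157 155 155 146 134 120 120 123 131 114 115 148 156 157 197 222]
 [229 189 152 155 156 156 140 122 124 118 120 129 144 154 152 151 154 159]
 [207 153 149 154 156 158 156 154 147 141 147 153 157 155 155 155 153 152]
 [206 147 141 144 144 149 155 157 157 156 157 155 156 156 156 156 155 156]
 [206 137 120 118 124 143 154 152 156 155 157 157 156 156 155 156 154 155]]
[524.96999827 -31.89791582  91.75848574]
[526.32166646 -31.30189611  92.07200255]
[527.90865051 -31.22052734  92.50151645]
```

Contact: about 1.4 N, and the foot at about (292.1,197.4) sits within about 1 mm of the ring centre (292.1,196.95). I'll back off, shift about 1 mm and press to half way.

Call:
step_arm:
  targets:
    - [[-0.024,-0.01,0.058,0,0,0,0],[0,0,0,0,0,0,0],[0.015,-0.005,-0.06,0,0,0,0],[0.014,-0.005,-0.05,0,0,0,0],[0.009,-0.004,-0.03,0,0,0,0]]

```text
t: 18.18
ee_pos: [463.8, -8.4, 322.4]
orientation: [1.62, 2.361, 0.104]
ft_force: [-1.6, 0.2, 2.7]
width: 23.9
grasp_force: 29.9
```

Call:
step_arm:
  targets:
    - [[0,0,0,0,0,0,0],[0,0,0,0,0,0,0],[0,0,0,0,0,0,0],[0,0,0,0,0,0,0],[0,0,0,0,0,0,0]]

```text
t: 18.8
ee_pos: [463.7, -8.4, 322.6]
orientation: [1.62, 2.361, 0.104]
ft_force: [-1.1, 0.1, 2.9]
width: 23.8
grasp_force: 29.9
```

```bash
python3 favg.py; python3 favg.py; python3 st.py
```

```text
[-1.07  0.33  1.84] [0.44 0.5  0.42] [463.73  -8.43 322.58] 19.2
[-1.03  0.64  1.59] [0.52 0.51 0.57] [463.74  -8.43 322.57] 19.6
t 19.6 tcp [463.7  -8.4 322.6] z [ 0.2648 -0.0954 -0.9596] yawY 22.25 q [-0.02  0.28  2.11 -0.2   0.48 -0.23] F [-1.8  0.9  0.7] w 23.9 29.9
```

Near half way already. I'll re-fit the plate tilt with the touched height as a constraint.

```bash
cat > refit.py <<'E'
from rim import *
print('=====')
tm['ring']=(291.5,231.6); sm['ring']=(292.1,196.95)
def res3(x): 
    P,Rm=model(x[:6]); n=Rm[:,2]
    return np.r_[res2(x),((P['ring']-[527.8,-30.7,92.4])@n)/.4]
for f in (1,.5):
    q=least_squares(res3,np.r_[best[1],0,0,0,0],loss='soft_l1',f_scale=f)
    P,Rm=model(q.x[:6]);J=q.jac;sd=np.sqrt(np.diag(np.linalg.inv(J.T@J)))
    print(np.round(np.degrees(q.x[3:6]),2),'sd',np.round(np.degrees(sd[3:6]),2),'b',np.round(q.x[6:],2),'ring',np.round(P['ring'],1),'c',np.round(q.x[:3],1),Rm[:,2])
E
python3 refit.py | sed -n '/=====/,$p'
```

```text
=====
[-19.74  16.2  -64.25] sd [1.02 0.69 1.13] b [ 0.02  0.4  -0.47 -0.54] ring [526.  -31.4  92.1] c [523.    2.2  87.9] [-0.26266496  0.09426833  0.96027111]
[-19.83  16.27 -64.16] sd [1.22 0.96 1.34] b [ 0.01  0.38 -0.48 -0.52] ring [526.1 -31.6  92. ] c [523.1   2.   87.9] [-0.2635845   0.09504577  0.95994245]
```

Call:
step_arm:
  targets:
    - [[-0.032,0.011,0.115,0,0,0,0],[0,0,0,0,0,0,0],[0.008,-0.004,-0.05,0,0,0,0],[0.008,-0.004,-0.05,0,0,0,0],[0.008,-0.004,-0.028,0,0,0,0]]

```text
t: 20.23
ee_pos: [463.6, -8.5, 321.9]
orientation: [1.62, 2.361, 0.105]
ft_force: [0.7, 0.9, 3.1]
width: 23.9
grasp_force: 29.9
```

Call:
step_arm:
  targets:
    - [[0,0,0,0,0,0,0],[0,0,0,0,0,0,0],[0,0,0,0,0,0,0],[0,0,0,0,0,0,0],[0,0,0,0,0,0,0]]

```text
t: 20.85
ee_pos: [463.5, -8.5, 322.0]
orientation: [1.62, 2.361, 0.104]
ft_force: [0.8, -0.2, 2.6]
width: 23.7
grasp_force: 29.9
```

```bash
python3 favg.py; python3 favg.py; python3 - <<'E'
from h import *
d=snap('side','side7'); i=cv2.imread('pics/side7.png')[170:220,260:325]; j=load('side0')['pixels'][170:220,260:325,::-1]
cv2.imwrite('pics/v7.png',np.hstack([cv2.resize(np.ascontiguousarray(k),(400,308),interpolation=cv2.INTER_CUBIC) for k in(i,j)]))
E
```

```text
[0.66 0.41 2.24] [0.49 0.26 0.32] [463.38  -8.47 321.97] 21.25
[1.12 0.36 2.79] [0.45 0.33 0.47] [463.34  -8.47 321.92] 21.65
```

View pics/v7.png

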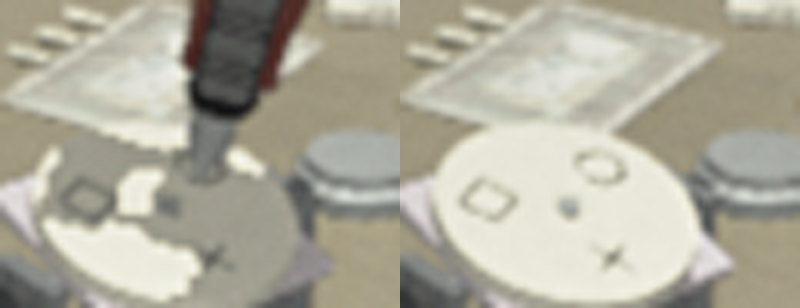

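The left tile shows the foot pressed inside the ring area at about (206,172). The right tile is the start image, with the ring at (200,168) in the same frame. I'll check the pixels numerically.

```bash
python3 - <<'E'
from h import *
for f in('side7',):
    S=load(f); g=cv2.cvtColor(S['pixels'],cv2.COLOR_RGB2GRAY).astype(int); print('cols 286..301 rows 188..203'); print(g[188:204,286:302])
    s=S['pixels'].astype(int); print('R-B'); print((s[:,:,0]-s[:,:,2])[188:204,286:302])
o=readout.get_obs();z=R.from_rotvec(o['orientation']).as_matrix()[:,2];t=o['ee_pos']+239.7*z;print(t,proj(S,t))
u=np.cross(z,[0,0,1]);u/=np.linalg.norm(u);v=np.cross(z,u)
c=np.array([proj(S,t+5*(np.cos(a)*u+np.sin(a)*v)) for a in np.arange(0,6.3,.1)]);print('foot extents',c.min(0),c.max(0))
E
```

```text
cols 286..301 rows 188..203
[[213 197 189 187 171 128  89  75  56  36  29  27  30  53  93 133]
 [202 195 190 191 172 127 111 112  99  88  83  78  85 106 139 152]
 [218 218 214 216 173 108 111 121 126 125 118 115 130 148 152 150]
 [231 233 236 234 178 107 109 122 122 123 117 111 132 149 149 150]
 [234 234 236 232 175 110 114 119 121 120 108 111 135 147 148 149]
 [229 227 220 219 173 113 115 121 118 115 107 133 160 158 150 150]
 [190 185 150 142 122 107 117 120 119 109 127 187 215 201 171 150]
 [150 150 125 116 118 111 123 123 114 108 146 224 243 236 214 173]
 [151 149 124 128 138 124 125 121 114 106 135 199 236 240 235 222]
 [176 152 139 137 141 131 126 119 129 116 121 154 200 221 223 233]
 [207 156 153 147 136 127 121 121 129 117 120 144 155 153 159 196]
 [190 155 155 154 140 122 123 119 121 128 145 156 154 152 149 155]
 [153 153 155 157 156 152 148 142 148 156 156 155 156 155 155 155]
 [138 141 144 151 155 157 155 156 156 156 156 155 155 155 155 155]
 [120 120 123 141 152 154 156 157 155 156 156 155 157 156 155 153]
 [113 111 118 141 154 154 155 155 156 155 157 156 156 155 154 155]]
[... 259 characters left out ...]

 [18 18 25 25 16  3 -1  2 -1  0  1 16 28 32 32 32]
 [22 21 17 15  9  1  0 -1  1 -1  7 18 29 30 32 34]
 [16 16 12 11 11  4  1  0  2  2 11 25 13 12 28 32]
 [17 16 11 13 13  6  1  2  4  5 14 23 15 14 14 24]
 [20 17 13 13 11  6  1  2 10 11 12 16 23 24 21 15]
 [24 15 16 13 13  8  3  6 11 11 11 15 16 17 18 21]
 [22 18 17 16 12 11 12 11 11 12 15 17 17 16 16 16]
 [17 17 18 17 16 16 15 14 15 17 17 16 16 16 17 16]
 [13 14 14 15 16 16 17 16 16 16 15 16 17 16 17 17]
 [ 4  4  6 13 16 17 16 16 17 16 16 17 16 17 17 16]
 [ 1 -1  1  9 17 17 18 16 17 17 16 17 16 16 16 17]]
[526.84339327 -31.33390609  91.93185813] [292.46411175 197.17459613]
foot extents [290.6184466  195.93408741] [294.30804074 198.42458209]
```

Call:
step_arm:
  targets:
    - [[-0.03,0.012,0.116,0,0,0,0],[0,0,0,0,0,0,0],[0.018,-0.004,-0.05,0,0,0,0],[0.016,-0.004,-0.04,0,0,0,0],[0.008,-0.003,-0.023,0,0,0,0]]

```text
t: 22.32
ee_pos: [463.5, -8.4, 321.6]
orientation: [1.621, 2.362, 0.103]
ft_force: [-3.3, 0.7, 1.3]
width: 23.8
grasp_force: 29.9
```

Call:
step_arm:
  targets:
    - [[0,0,0,0,0,0,0],[0,0,0,0,0,0,0],[0,0,0,0,0,0,0],[0,0,0,0,0,0,0],[0,0,0,0,0,0,0]]

```text
t: 22.95
ee_pos: [463.9, -8.4, 322.1]
orientation: [1.62, 2.361, 0.104]
ft_force: [-2.9, -0.5, 0.7]
width: 23.9
grasp_force: 29.9
```

```bash
python3 favg.py; python3 favg.py; python3 st.py
```

```text
[-3.16  0.14  1.37] [0.54 0.56 0.55] [463.95  -8.42 322.1 ] 23.35
[-2.64  0.62  1.93] [0.54 0.49 0.35] [463.95  -8.43 322.09] 23.75
t 23.75 tcp [463.9  -8.4 322.1] z [ 0.2648 -0.0954 -0.9596] yawY 22.25 q [-0.02  0.28  2.11 -0.2   0.48 -0.23] F [-3.4 -0.2  1.4] w 23.9 29.9
```

Call:
step_arm:
  targets:
    - [[-0.021,0.0075,0.077,0,0,0,0],[-0.021,0.0075,0.077,0,0,0,0],[0,0,0,0,0,0,0],[0,0,0,0,0,0,0],[0.0053,-0.0019,-0.0192,0,0,0,0]]

```text
t: 24.38
ee_pos: [462.2, -7.8, 328.8]
orientation: [1.62, 2.361, 0.104]
ft_force: [-0.2, 0.5, -2.1]
width: 24.0
grasp_force: 29.9
```

Call:
step_arm:
  targets:
    - [[0.0053,-0.0019,-0.0192,0,0,0,0],[0.0053,-0.0019,-0.0192,0,0,0,0],[0.0053,-0.0019,-0.0192,0,0,0,0],[0.0053,-0.0019,-0.0192,0,0,0,0],[0.0053,-0.0019,-0.0192,0,0,0,0]]

```text
t: 25.0
ee_pos: [463.4, -8.2, 324.0]
orientation: [1.62, 2.361, 0.104]
ft_force: [-0.9, -0.2, 1.1]
width: 23.7
grasp_force: 29.9
```

Call:
step_arm:
  targets:
    - [[0.0053,-0.0019,-0.0192,0,0,0,0],[0.0045,-0.0016,-0.0163,0,0,0,0],[0,0,0,0,0,0,0],[0,0,0,0,0,0,0],[0,0,0,0,0,0,0]]

```text
t: 25.62
ee_pos: [463.9, -8.4, 322.2]
orientation: [1.62, 2.361, 0.104]
ft_force: [-2.3, -0.1, 1.7]
width: 23.9
grasp_force: 29.9
```

```bash
python3 favg.py; python3 favg.py; python3 st.py
```

```text
[-1.99  0.44  1.68] [0.28 0.74 0.49] [463.9   -8.43 322.25] 26.025
[-2.06  0.19  1.79] [0.65 0.57 0.47] [463.89  -8.42 322.23] 26.425
t 26.43 tcp [463.9  -8.4 322.2] z [ 0.2647 -0.0954 -0.9596] yawY 22.26 q [-0.02  0.28  2.11 -0.2   0.48 -0.23] F [-1.8  0.1  0.8] w 24.0 29.9
```

The press is steady at about 3.5 N along the barrel, which is about half way in. The foot is inside the ring and the probe is square to the fitted plate, so I'm handing in while holding it there.

```bash
python3 -c "
from workcell import ctrl
print(ctrl.close_job())"
```

```text
the job is handed in; nothing more can be done
None
```

I zeroed the probe on the bare steel disc (about 5 mm in, held for over 1 s), then handed the job in while pressing it about half way (about 3.5 N) inside the ring mark: my estimates put the foot within about 1–1.5 mm of the ring's centre and square to the plate within about 1°, with about 1 N of sideways force left at the foot.

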